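# Make up two tractor-linkage repair kits

### The job

Make up the two linkage repair kits from the zinc-plated stock on the counter: in the square three-bay tray lay the long pin in the long bay and stand the large and the small plain ball each in a square bay of its own, bore upright; in the narrow two-bay tray lay the short pin in the longer bay and stand the plain round bush in the square bay. Lower every part onto the tray floor before letting go, do not drop it in. The collared ball and the hexagon nut belong to neither kit: leave them where they are.

Things in the scene. Friction and masses are not known exactly. Their poses are not given: they have to be found in the camera images.
- ball_large_mid (a point): Large plain linkage ball: steel, yellow zinc plated, 60 mm in diameter with two flat faces 44 mm apart and a 32 mm bore through them. It stands on one flat face, bore upright, its widest girth half-way up. About 0.42 kg. This point is its centre, 22 mm above what it stands on; z along the bore, up.
- ball_small_mid (a point): Small plain linkage ball: same shape and finish as the large one but 44 mm in diameter, flat faces 34 mm apart, 19 mm bore; about 0.21 kg. It stands on one flat face, bore upright. This point is its centre, 17 mm above what it stands on; z along the bore, up.
- pin_long_mid (a point): Linkage pin of zinc-plated steel, lying down: round shank 25 mm in diameter, at one end a crosswise keeper plate 8 mm thick, 50 mm wide, 25 mm high that stops it rolling. 125 mm long overall (the longer pin), about 0.5 kg, centre of mass 7 mm off towards the plate. This point: middle of the overall length, on the shank's axis, 12.5 mm above what it lies on; x along the shank towards the plate, z up.
- pin_short_mid (a point): Linkage pin of zinc-plated steel, lying down: round shank 25 mm in diameter, at one end a crosswise keeper plate 8 mm thick, 50 mm wide, 25 mm high that stops it rolling. 80 mm long overall (the shorter pin), about 0.32 kg, centre of mass 5 mm off towards the plate. This point: middle of the overall length, on the shank's axis, 12.5 mm above what it lies on; x along the shank towards the plate, z up.
- bush_mid (a point): Plain round bush: a straight steel tube, yellow zinc plated, 42 mm outside diameter, 32 mm bore, 56 mm tall, standing on end, about 0.25 kg. This point is its centre, 28 mm above what it stands on; z along the bore, up.
- ball_collared_mid (a point): Collared hook ball, not part of either kit: yellow zinc plated, spool-like, a 57 mm ball between two round collars 64 mm in diameter, 56 mm tall, 29 mm bore upright. This point is its centre, 28 mm above the counter.
- hex_nut_mid (a point): Large hexagon nut, not part of either kit: yellow zinc plated, 46 mm across flats, 24 mm high, lying flat with its hole upright. This point is its centre, 12 mm above the counter.
- tray_three: Square three-bay tray, grey plastic, fixed, 192 (x) by 198 (y) mm, 16 mm high; walls, dividers (as high as the rim) and floor 4 mm. Origin: centre of its underside, on the counter; z up. Long bay on the -x side (nearest the robot): inside 80 (x) by 190 (y), centre x -52, y 0. Behind it two square bays: inside 100 (x) by 93 (y), centres x +42, y +48.5 and -48.5.
- tray_two: Narrow two-bay tray, grey plastic, fixed, 232 (x) by 98 (y) mm, 16 mm high; walls, divider (as high as the rim) and floor 4 mm. Origin: centre of its underside, on the counter; z up. Longer bay on the -x side (nearest the robot): inside 130 (x) by 90 (y), centre x -47, y 0. Square bay beyond it: inside 90 by 90, centre x +67, y 0.
There are look-alikes about, which are no part of the job. Leave any pink or purple look-alike of the part that bears bush_mid alone. Leave any green look-alike of the part that bears pin_long_mid alone.

How it is judged (in metres and radians):
At the end, for the whole second after the job is handed in: Each kit part rests on the floor (within 5 mm) of its bay, anywhere in it: pins flat, balls and bush upright within 7 degrees; the two balls in different square bays, either way round. Collared ball and nut within 30 mm of their start. All at rest (((x of ball_large_mid in the frame of tray_three between 0.002 and 0.082 m and y of ball_large_mid in the frame of tray_three between 0.0125 and 0.0845 m and z of ball_large_mid in the frame of tray_three between 0.021 and 0.031 m and x of ball_small_mid in the frame of tray_three between 0.002 and 0.082 m and y of ball_small_mid in the frame of tray_three between -0.0845 and -0.0125 m and z of ball_small_mid in the frame of tray_three between 0.016 and 0.026 m) or (x of ball_large_mid in the frame of tray_three between 0.002 and 0.082 m and y of ball_large_mid in the frame of tray_three between -0.0845 and -0.0125 m and z of ball_large_mid in the frame of tray_three between 0.021 and 0.031 m and x of ball_small_mid in the frame of tray_three between 0.002 and 0.082 m and y of ball_small_mid in the frame of tray_three between 0.0125 and 0.0845 m and z of ball_small_mid in the frame of tray_three between 0.016 and 0.026 m)) and angle between each of ball_large_mid, ball_small_mid, bush_mid's own z axis and vertical below 0.12 rad and x of pin_long_mid in the frame of tray_three between -0.086 and -0.018 m and y of pin_long_mid in the frame of tray_three between -0.06 and 0.06 m and z of pin_long_mid in the frame of tray_three between 0.0115 and 0.0215 m and angle between pin_long_mid's own x axis and vertical between 1.47 and 1.67 rad and x of pin_short_mid in the frame of tray_two between -0.102 and 0.008 m and y of pin_short_mid in the frame of tray_two between -0.038 and 0.038 m and z of pin_short_mid in the frame of tray_two between 0.0115 and 0.0215 m and angle between pin_short_mid's own x axis and vertical between 1.47 and 1.67 rad and x of bush_mid in the frame of tray_two between 0.029 and 0.105 m and y of bush_mid in the frame of tray_two between -0.038 and 0.038 m and z of bush_mid in the frame of tray_two between 0.027 and 0.037 m and distance of each of ball_collared_mid, hex_nut_mid from where it was at the start of the episode below 0.03 m and linear speed of each of ball_large, ball_small, pin_long, pin_short, bush below 0.02 m/s); the robot touches nothing.
It fails at once if a kit part is let fall (in free fall, touched by no finger, more than 12 mm above the height at which it rests in a tray) ((contact force between ball_large and the fingers below 0.02 N and height (world z) of ball_large_mid above 0.038 m and linear speed of ball_large above 0.25 m/s) or (contact force between ball_small and the fingers below 0.02 N and height (world z) of ball_small_mid above 0.033 m and linear speed of ball_small above 0.25 m/s) or (contact force between pin_long and the fingers below 0.02 N and height (world z) of pin_long_mid above 0.0285 m and linear speed of pin_long above 0.25 m/s) or (contact force between pin_short and the fingers below 0.02 N and height (world z) of pin_short_mid above 0.0285 m and linear speed of pin_short above 0.25 m/s) or (contact force between bush and the fingers below 0.02 N and height (world z) of bush_mid above 0.044 m and linear speed of bush above 0.25 m/s)).
It also fails if it takes over 115 s, if anything falls off the work surface, if the arm or the gripper's body presses on something with over 40 N, if the wrist force passes 120 N, or if a joint passes its speed limit or range.

### The arm

A 6-joint arm with a two-finger parallel gripper is mounted at the origin on the work surface. World frame = base frame: x ahead of the robot, y to its left, z up, the work surface at z = 0. Lengths are in mm, angles in degrees, forces in N, time in s.
With the tool pointing down it reaches from about 300 to 850 mm from the base axis. Payload 4.2 kg.
Tool frame: the origin (TCP) lies midway between the tips of the shut fingers; the grasp point (between the pads) lies 19 mm behind it (env.grasp_offset is the distance from the TCP to the grasp point, in mm); z points along the fingers, y is the line along which they close (so a half turn about z gives the same grasp; the last joint's range is limited). The gripper opens to 91 mm and grips with 3 to 60 N. Pads are 32 mm wide; open, the fingers measure 118 mm over their backs; the gripper's body (76 mm by 178 mm) begins 60 mm behind the grasp point.
Start: joints at [75.172, 18.312, 89.639, -0, 72.044, -1.146], TCP at [136.011, 558.702, 183.776] pointing down, gripper open.
Joint ranges: [-177.97, 177.97], [-48.28, 115.42], [12.27, 149.76], [-77.06, 257.06], [2.81, 150.46], [-146.56, 146.56]. Speed limits (degrees/s): [147.25, 147.25, 180, 180, 180, 180].

### API

Orientations are given as [roll, pitch, yaw] about the fixed x, y, z axes, in that order (R = Rz(yaw) Ry(pitch) Rx(roll)).
In Python, from workcell import env, optics gives the robot as it stands. The module is installed in compiled form; this text tells all that it offers.
- The arm moves only by the tool send_rows, never from a script. Its argument "targets" is a list that holds one entry, the list of rows, each a list of 7 numbers: the turn, a rotation vector about the world's x, y, z scaled (see below), then the shift along the world's x, y, z scaled (see below), then the closure, from -1 (fully open) to 1 (shut). In form: [[[rx, ry, rz, x, y, z, gripper], ...]]. A call has 1 to 12 rows; each row shifts and turns the commanded pose from where the row before left it; what a row does not reach is not made up. The controller multiplies each number of a shift by 0.2 m and each number of a turn by pi/2 rad. A row lasts 1/10 s, in which the tool goes at most 50 mm and 8.59 degrees, less where a joint would pass 70% of its speed; a pose out of reach is approached as far as the arm can. A call with a number of a shift or a turn outside -1 to 1 is refused whole. A call with a gripper value outside its range is refused whole. The fingers move at their own pace and stop on an object; "grip_force" is the grip in N (left out, the last holds). Time passes only in rows, so rows that do not move let the fingers close. It gives the time, the measured TCP pose, the force, the opening and the grip force at its end, in the units of the state.
- env.state(): the state, without advancing time (a new reading comes with each control period).
- optics.grab_frame(name): name is "scene" or "top" or "wrist"; returns (picture, depth): 480x640x3 uint8, red, green, blue; 480x640 float32, mm along the optical axis (not along the pixel's ray), 0 where there is no reading.
- optics.camera_info(name): a dict with "camera_matrix" (3x3 intrinsics, pixels), "k1" (the pictures are not rectified: a ray, as slopes to the right and down, at radius r is drawn at 1 + k1 r^2 times it, then the intrinsics apply), "R" (3x3) and "t" (3): a world point X has camera coordinates R X + t; the wrist camera has in their place "mount" (4x4, takes a point from camera to tool coordinates, whose origin is the TCP and whose axes are the flange's). Camera axes: x right, y down, z forward; pixel columns grow to the right and rows downward; lengths in mm; the calibration is good to about 2 mm. A picture is of the moment at which its call begins: read the wrist's pose just before it. camera_info takes no time and is no camera call.
- env.job_done(): hands the job in; it is judged then, once.
Trained networks look in the newest picture that a camera, given by its name, has taken for a name from the list of things; names that differ only in an ending like _2 or _b are one class to them, and where a whole thing is asked for, a point or a joint stands for the part that bears it (a point fixed in the world has none). Each returns a list of dicts, best first, with "conf" (0 to 1); they miss things now and then, are a little off and sometimes report something else, mostly with a low value. They report only what shows in the picture. A call takes as long as a camera call. They do not tell look-alikes from the thing itself.
- optics.silhouettes(camera, name): "mask" (480x640 bool, what is visible of it) and "at" ([column, row] in pixels, amid what is visible of it).
- optics.place_of(camera, name): "at" ([column, row] in pixels: a listed point, or the origin of a listed thing).
The state is a dict: "time_s": time; "qpos": joint angles; "qvel": joint speeds; "effort": joint torques, N m; "ee_pos": TCP position; "ee_rot": TCP orientation; "force": force on the tool from outside, world axes, zero at the start; "torque": the same for the moment, N m; "gripper_width": finger opening in mm; "gripper_force": force on a finger pad.
Only numpy, scipy, OpenCV 4.12 (cv2) and the standard library are available. Lean on these libraries where they do the work, as an engineer would, in place of code of your own. Each camera call takes 0.05 s, during which the arm holds its last target. There are 200 camera calls.

## Working session

There is one attempt and no reset: what is moved stays moved. The work goes in short steps, Python scripts to look and compute and a tool call to move; the robot and the scene stay as the last step left them, time stands still between calls to the robot, and variables do not carry over. Pictures are saved under pics/ and viewed, at most 14 in all, crops included, and the job is handed in when it is done.

Besides the shell and the picture viewer there is one more tool, called after "Emit:" as name(argument=value, ...) on one line, values as JSON. send_rows: Moves the arm, as the interface text tells. Its arguments: {"type":"object","properties":{"targets":{"type":"array"},"grip_force":{"type":"number"}},"required":["targets"]}

```bash
mkdir -p pics
cat > h.py <<'E'
import numpy as np, cv2
from workcell import env, optics
from scipy.spatial.transform import Rotation as Ro
def ray(cam,uv):
    c=optics.camera_info(cam);K=np.array(c["camera_matrix"],float)
    p=cv2.undistortPoints(np.array([[uv]],float),K,np.array([c["k1"],0,0,0,0.]))[0,0]
    d=np.array([p[0],p[1],1.])
    if "R" in c:
        R=np.array(c["R"]);return -R.T@np.array(c["t"]),R.T@d
    s=env.state();M=np.array(c["mount"]);T=Ro.from_euler("xyz",s["ee_rot"],degrees=True).as_matrix()
    return T@M[:3,3]+np.array(s["ee_pos"]),T@M[:3,:3]@d
def at_z(cam,uv,z):
    o,d=ray(cam,uv);return o+d*(z-o[2])/d[2]
def at_depth(cam,uv,dep):
    o,d=ray(cam,uv);return o+d*dep
E
cat > a.py <<'E'
from h import *
Z=dict(ball_large_mid=22,ball_small_mid=17,pin_long_mid=12.5,pin_short_mid=12.5,bush_mid=28,ball_collared_mid=28,hex_nut_mid=12,tray_three=0,tray_two=0)
print(env.state())
for cam in("top","scene"):
    im,d=optics.grab_frame(cam);cv2.imwrite(f"pics/{cam}0.png",im[:,:,::-1]);np.save(cam+"d.npy",d);np.save(cam+"i.npy",im)
    for n,z in Z.items():
        for r in optics.place_of(cam,n)[:4]:
            print(cam,n,round(r["conf"],2),np.round(r["at"]),np.round(at_z(cam,r["at"],z)))
E
python3 a.py
```

```text
{'time_s': 0.0, 'qpos': array([ 7.51729450e+01,  1.83515183e+01,  8.97076911e+01, -1.01771975e-03,
        7.20433755e+01, -1.14551753e+00]), 'qvel': array([-0.01418947,  0.05974536, -0.00291269,  0.063591  , -0.09961994,
        0.04007719]), 'effort': array([ 2.00242532e-03, -4.12452757e+01, -2.31972456e+01,  7.28594139e-02,
        4.57278709e-02, -1.53132542e-04]), 'ee_pos': array([135.85766455, 558.13411651, 182.91285576]), 'ee_rot': array([-1.79897416e+02, -1.08345740e-03,  1.66318776e+02]), 'force': array([ 0.58123449, -0.41828454, -0.15447418]), 'torque': array([-0.0217892 ,  0.00080161, -0.0315338 ]), 'gripper_force': 0.0, 'gripper_width': 91.34460065207938}
top ball_large_mid 0.57 [255. 128.] [633. 122.  22.]
top ball_small_mid 0.91 [192. 122.] [648. 249.  17.]
top pin_long_mid 0.77 [355. 216.] [458. -74.  12.]
top pin_long_mid 0.62 [485. 362.] [ 174. -319.   12.]
top pin_short_mid 0.97 [446. 122.] [ 646. -258.   12.]
top pin_short_mid 0.43 [254. 126.] [639. 126.  12.]
top bush_mid 0.97 [276. 174.] [537.  81.  28.]
top bush_mid 0.66 [240. 214.] [459. 149.  28.]
top bush_mid
[... 498 characters left out ...]
5.  22.]
scene ball_small_mid 0.92 [276. 396.] [640. 244.  17.]
scene ball_small_mid 0.57 [426. 364.] [428. 294.  17.]
scene pin_long_mid 0.84 [305. 246.] [448. -69.  12.]
scene pin_long_mid 0.59 [362. 168.] [ 160. -328.   12.]
scene pin_long_mid 0.38 [339. 282.] [442.  61.  12.]
scene pin_short_mid 0.76 [178. 224.] [ 652. -274.   12.]
scene bush_mid 0.97 [294. 294.] [534.  73.  28.]
scene bush_mid 0.92 [204. 247.] [ 629. -138.   28.]
scene bush_mid 0.91 [359. 307.] [455. 151.  28.]
scene ball_collared_mid 0.57 [219. 287.] [640.  -6.  28.]
scene hex_nut_mid 0.59 [340. 283.] [443.  66.  12.]
scene tray_three 0.76 [284. 200.] [ 401. -287.    0.]
scene tray_two 0.65 [427. 366.] [417. 286.   0.]
```

View pics/top0.png

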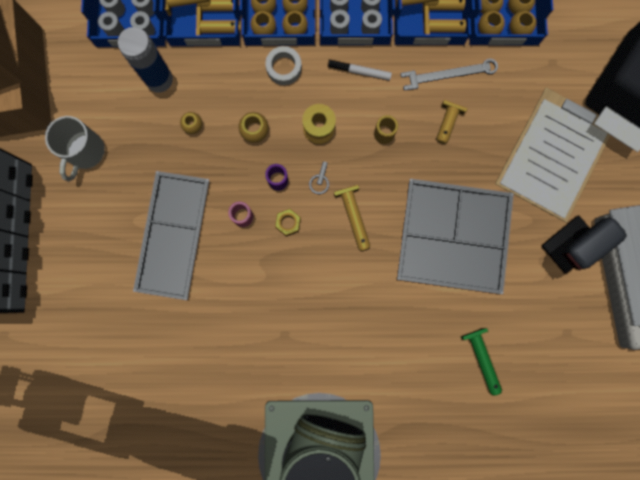

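View pics/scene0.png

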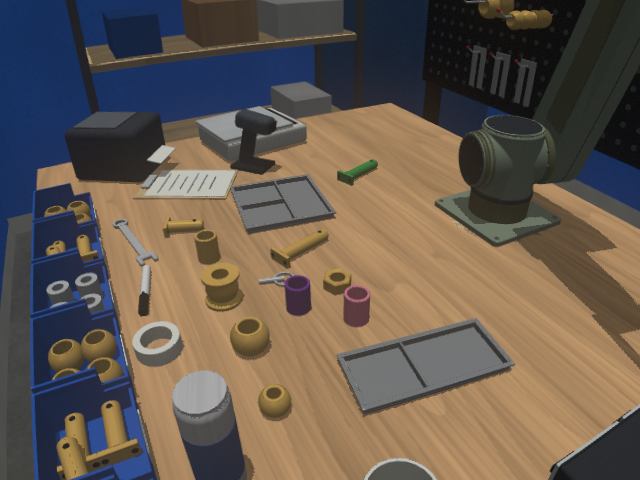

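Top view: small ball (191,122), large ball (253,127), collared ball (320,122), bush (386,127), short pin (450,122), long pin (355,216), nut (288,222). The three-bay tray is at (457,237) and the two-bay tray at (172,235). Purple and pink bushes and a green pin are the decoys. The scene view agrees. Next I refine the positions with masks.

```bash
cat > b.py <<'E'
from h import *
im,d=optics.grab_frame("top")
exp=dict(ball_large_mid=(253,127,22),ball_small_mid=(191,122,17),pin_long_mid=(355,216,12.5),pin_short_mid=(450,122,12.5),bush_mid=(386,127,28),tray_three=(457,237,16),tray_two=(172,235,16))
for n,(u,v,z) in exp.items():
    rs=[r for r in optics.silhouettes("top",n) if np.hypot(r["at"][0]-u,r["at"][1]-v)<25]
    if not rs: print(n,"missing");continue
    m=rs[0]["mask"];vs,us=np.nonzero(m)
    P=np.array([at_depth("top",(a,b),d[b,a]) for a,b in zip(us,vs) if d[b,a]>0])
    hz=np.percentile(P[:,2],[5,50,95])
    F=[]
    c=max(cv2.findContours(m.astype(np.uint8),0,1)[0],key=cv2.contourArea)[:,0]
    zz=z
    C=np.array([at_z("top",p,zz)[:2] for p in c],np.float32)
    (cx,cy),(w,h),a=cv2.minAreaRect(C)
    box=cv2.boxPoints(((cx,cy),(w,h),a))
    print(n,round(rs[0]["conf"],2),"rect",np.round([cx,cy,w,h,a],1),"circ",np.round(cv2.minEnclosingCircle(C)[0],1),"z",hz.round(1))
    if "t" in n[:1]: print(box.round(0).tolist())
    if "pin" in n:
        # widest end = plate
        q=P[P[:,2]>8][:,:2]; mu=q.mean(0); w_,V=np.linalg.eigh(np.cov((C-C.mean(0)).T)); ax=V[:,1]
        s=(q-mu)@ax; t=(q-mu)@V[:,0]
        print(" axis deg",np.degrees(np.arctan2(ax[1],ax[0])),"spread ends",np.ptp(t[s<s.min()+12]),np.ptp(t[s>s.max()-12]),"s",s.min(),s.max(),"mid",mu+ax*(s.min()+s.max())/2)
E
python3 b.py
```

```text
ball_large_mid 0.89 rect [6.351e+02 1.269e+02 6.140e+01 5.940e+01 3.000e-01] circ [635.6 127.6] z [ 3.9 36.8 45.9]
ball_small_mid 0.86 rect [647.2 249.6  43.8  40.9  44.7] circ [646.1 250.7] z [ 2.8 28.8 35.7]
pin_long_mid 0.58 rect [456.  -78.4 129.2  52.4  23. ] circ [455.4 -75.6] z [-0.5 22.2 27. ]
 axis deg -164.03102823589694 spread ends 49.355056113985924 23.917449025499707 s -58.2882722885316 67.05671197238807 mid [451.65402184 -71.40337323]
pin_short_mid 0.73 rect [ 644.8 -261.3   48.    83.4   69.2] circ [ 645.9 -263.4] z [12.7 22.6 27. ]
 axis deg 157.06925403399597 spread ends 47.249515774480386 21.079325189932334 s -35.973248105983735 42.95814832254839 mid [ 643.65273238 -259.31810607]
bush_mid 0.82 rect [ 627.9 -134.1   40.5   60.9   63.1] circ [ 627.9 -134.2] z [ 4.6 40.6 57.9]Traceback (most recent call last):
  File "b.py", line 8, in <module>
    P=np.array([at_depth("top",(a,b),d[b,a]) for a,b in zip(us,vs) if d[b,a]>0])
                ~~~~~~~~^^^^^^^^^^^^^^^^^^^^
  File "h.py", line 15, in at_depth
    o,d=ray(cam,uv);return o+d*dep
        ~~~^^^^^^^^
  File "h.py", line 5, in ray
    c=optics.camera_info(cam);K=np.array(c["camera_matrix"],float)
ValueError: time passes only in moves, steps and waits
```

```bash
python3 - <<'E'
s=open('h.py').read()
s=s.replace('def ray(cam,uv):\n    c=optics.camera_info(cam)','C_={}\ndef info(n):\n    if n not in C_: C_[n]=optics.camera_info(n)\n    return C_[n]\ndef ray(cam,uv):\n    c=info(cam)')
open('h.py','w').write(s)
E
cat > c.py <<'E'
from h import *
im,d=optics.grab_frame("top")
for n,(u,v) in dict(bush_mid=(386,127),tray_three=(457,237),tray_two=(172,235)).items():
    rs=[r for r in optics.silhouettes("top",n) if np.hypot(r["at"][0]-u,r["at"][1]-v)<25]
    if not rs: print(n,"missing");continue
    m=rs[0]["mask"]
    if n=="bush_mid":
        vs,us=np.nonzero(m);P=np.array([at_depth("top",(a,b),d[b,a]) for a,b in zip(us,vs) if d[b,a]>0])
        Q=P[P[:,2]>50];print(Q.min(0),Q.max(0),cv2.minEnclosingCircle(Q[:,:2].astype(np.float32)));continue
    c=cv2.convexHull(max(cv2.findContours(m.astype(np.uint8),0,1)[0],key=cv2.contourArea))[:,0]
    C=np.array([at_z("top",p,16)[:2] for p in c],np.float32)
    r=cv2.minAreaRect(C);print(n,rs[0]["conf"],r,cv2.boxPoints(r).round().tolist())
# depth top-row for hand-picked pixels
for uv in [(412,181),(512,193),(502,292),(398,280),(457,212),(155,172),(209,180),(188,298),(136,291)]:
    print(uv,at_z("top",uv,16).round(0)[:2])
E
python3 c.py
```

```text
[ 605.32380463 -152.96181      50.07319166] [ 648.38223663 -112.54423548   61.70641022] ((627.0054931640625, -132.47457885742188), 22.085458755493164)
tray_three 0.77 ((418.34686279296875, -267.929443359375), (207.02647399902344, 201.09112548828125), 81.56663513183594) [[304.0, -356.0], [503.0, -385.0], [533.0, -180.0], [334.0, -151.0]]
tray_two 0.9 ((423.0966796875, 285.62945556640625), (108.01763916015625, 244.21353149414062), 80.97431945800781) [[294.0, 251.0], [535.0, 213.0], [552.0, 320.0], [311.0, 358.0]]
(412, 181) [ 526. -186.]
(512, 193) [ 502. -383.]
(502, 292) [ 308. -355.]
(398, 280) [ 332. -154.]
(457, 212) [ 464. -273.]
(155, 172) [547. 320.]
(209, 180) [530. 213.]
(188, 298) [299. 250.]
(136, 291) [313. 351.]
```

Emit:
send_rows(targets=[[[0,0,0.063,0.213,-0.129,0,-1],[0,0,0,0.213,-0.129,0,-1],[0,0,0,0.213,-0.129,0,-1],[0,0,0,0.213,-0.129,0,-1],[0,0,0,0.213,-0.129,0,-1],[0,0,0,0.213,-0.129,0,-1],[0,0,0,0.213,-0.129,0,-1],[0,0,0,0.213,-0.129,0,-1],[0,0,0,0.213,-0.129,0,-1],[0,0,0,0.213,-0.129,0,-1],[0,0,0,0.213,-0.129,0,-1],[0,0,0,0.212,-0.128,0,-1]]], grip_force=30)

```text
time_s: 2.75
ee_pos: [648.6, 248.0, 183.8]
ee_rot: [180.0, 0.0, 172.0]
force: [0.4, 1.2, -0.1]
gripper_width: 91.5
gripper_force: 0.0
```

```bash
cat > w.py <<'E'
import sys
from h import *
n,z=sys.argv[1],float(sys.argv[2])
s=env.state();im,d=optics.grab_frame("wrist")
print(s["ee_pos"].round(1),s["ee_rot"].round(1),s["gripper_width"])
cv2.imwrite(f"pics/w_{s['time_s']:.2f}.png",im[:,:,::-1]);print(s["time_s"])
for r in optics.place_of("wrist",n)[:3]: print("place",r["conf"],r["at"],at_z("wrist",r["at"],z).round(1))
for r in optics.silhouettes("wrist",n)[:3]:
    c=max(cv2.findContours(r["mask"].astype(np.uint8),0,1)[0],key=cv2.contourArea)[:,0]
    C=np.array([at_z("wrist",p,z)[:2] for p in c],np.float32);print("sil",round(r["conf"],2),r["at"],[np.round(q,1).tolist() for q in cv2.minAreaRect(C)])
E
python3 w.py ball_small_mid 17
```

```text
[648.6 248.  183.8] [180.   0. 172.] 91.54491461710842
2.75
place 0.86 [322.1, 208.1] [648.1 247.2  17. ]
sil 0.74 [322.9, 213.8] [[645.4, 251.4], [42.9, 43.4], 81.8]
```

Emit:
send_rows(targets=[[[0,0,0,0,0.008,-0.2,-1],[0,0,0,0,0,-0.2,-1],[0,0,0,0,0,-0.2,-1],[0,0,0,0,0,-0.2,-1],[0,0,0,0,0,-0.08,-1],[0,0,0,0,0,-0.02,-1],[0,0,0,0,0,0,-1],[0,0,0,0,0,0,1],[0,0,0,0,0,0,1],[0,0,0,0,0,0,1],[0,0,0,0,0,0,1],[0,0,0,0,0,0,1]]])

```text
time_s: 4.1
ee_pos: [647.2, 250.9, 4.2]
ee_rot: [180.0, 0.0, 172.0]
force: [-0.4, -0.2, -0.0]
gripper_width: 54.2
gripper_force: 0.0
```

Emit:
send_rows(targets=[[[0,0,0,0,0,0,1],[0,0,0,0,0,0,1],[0,0,0,0,0,0,1]]])

```text
time_s: 4.4
ee_pos: [647.0, 250.9, 3.7]
ee_rot: [180.0, -0.0, 172.0]
force: [0.4, 0.5, 0.1]
gripper_width: 30.1
gripper_force: 0.0
```

```bash
python3 w.py ball_small_mid 17
python3 - <<'E'
from h import *
im,d=optics.grab_frame("scene");cv2.imwrite("pics/s1.png",cv2.resize(im[300:480,180:420,::-1],None,fx=3,fy=3))
print(env.state())
E
```

```text
[647.  250.9   3.7] [180.  -0. 172.] 30.09801402655254
4.4
place 0.72 [321.6, 270.8] [645.2 252.4  17. ]
sil 0.82 [324.0, 265.8] [[644.2, 253.0], [38.4, 41.7], 82.0]
{'time_s': 4.6, 'qpos': array([ 2.02430652e+01,  3.68321791e+01,  8.54409918e+01, -7.23112796e-03,
        5.76899369e+01, -6.17466584e+01]), 'qvel': array([-0.1149369 , -0.08508615,  0.01286933, -0.08923628,  0.08197317,
       -0.00125965]), 'effort': array([ 2.91892514e-01, -5.31859267e+01, -1.96333891e+01,  1.11518400e-01,
        9.70814115e-03,  1.17402065e-03]), 'ee_pos': array([647.28710704, 250.92330375,   4.14497058]), 'ee_rot': array([1.79987922e+02, 3.53909845e-02, 1.71993583e+02]), 'force': array([ 0.45686979, -0.27047707,  1.90648882]), 'torque': array([-0.05322997, -0.02251739,  0.02952425]), 'gripper_force': 1.01002911105752, 'gripper_width': 13.970817544082585}
```

View pics/s1.png

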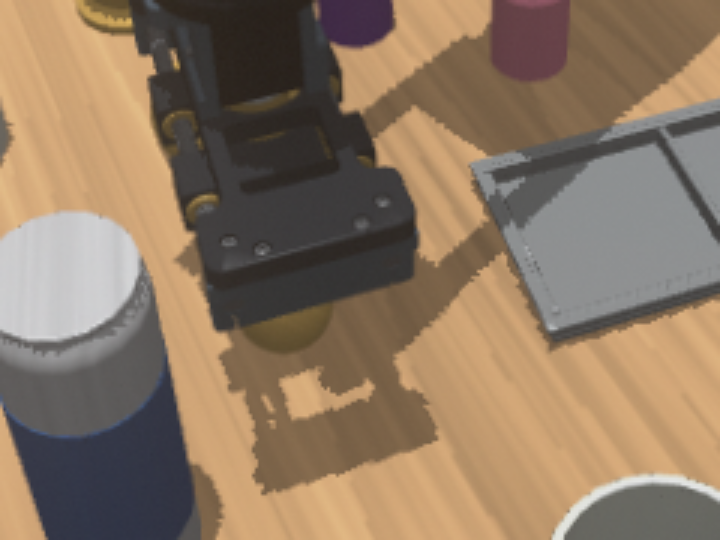

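The scene crop shows the gripper over the small ball, which peeks out at about (290,325) on the near side. Fingers are at 14 mm, so the grasp is off; I check with the wrist view.

```bash
python3 w.py ball_small_mid 17; ls pics; python3 -c "
from h import *
print(info('wrist'))"
```

```text
[647.3 250.9   4.1] [180.   0. 172.] 13.970817544082585
4.6
place 0.75 [320.7, 271.6] [645.6 251.6  17. ]
sil 0.9 [323.7, 255.5] [[643.6, 254.8], [42.5, 37.9], 20.8]
s1.png
scene0.png
top0.png
w_2.75.png
w_4.40.png
w_4.60.png
{'camera_matrix': array([[365.43472751,   0.        , 321.21080672],
       [  0.        , 365.43472751, 235.53669377],
       [  0.        ,   0.        ,   1.        ]]), 'k1': -0.045428803556105055, 'mount': array([[ 1.41754086e-04, -9.67227071e-01, -2.53912924e-01,
         7.16681946e+01],
       [ 9.99999744e-01, -4.09523632e-05,  7.14277481e-04,
         6.20512734e-01],
       [-7.01266850e-04, -2.53912960e-01,  9.67226818e-01,
        -2.01239556e+02],
       [ 0.00000000e+00,  0.00000000e+00,  0.00000000e+00,
         1.00000000e+00]])}
```

```bash
cp $(ls -t pics/w_*.png|head -1) pics/wl.png
```

```text
(no output)
```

View pics/wl.png

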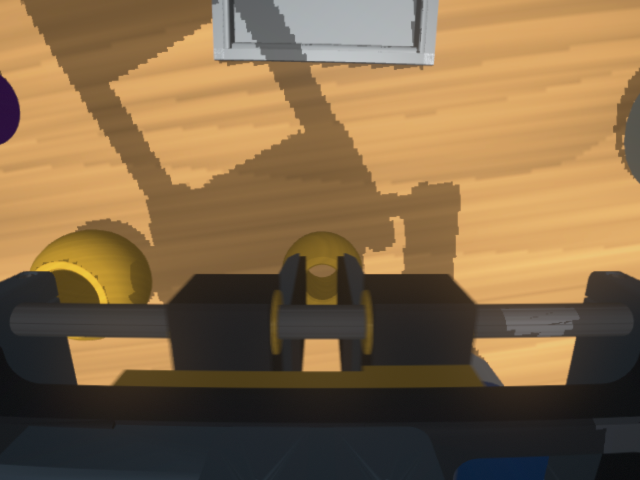

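The wrist view shows the ball at (322,270), right at the TCP pixel, with the fingers about (300,280) and (345,280). The gap is far below 44 mm, so the tips may be higher than reported. I check that with depth.

Run:
```python
from h import *
s=env.state();print(s["gripper_width"],s["gripper_force"],s["force"])
im,d=optics.grab_frame("wrist")
for uv in [(420,150),(560,240),(300,120),(322,240),(322,250),(322,285),(322,298),(320,350),(292,262),(292,280),(292,300),(350,262),(350,280),(310,262),(335,262),(235,285),(90,240),(230,55)]:
    p=at_depth("wrist",uv,d[uv[1],uv[0]]);print(uv,d[uv[1],uv[0]].round(1),p.round(1),im[uv[1],uv[0]])
```

```text
2.2410048066149533 1.3474674755707383 [-0.22620733  0.06501456  3.39417235]
(420, 150) 199.1 [589.1 314.6   0.9] [215 163 100]
(560, 240) 213.5 [ 6.525e+02  3.948e+02 -4.000e-01] [220 168 104]
(300, 120) 195.9 [564.5 251.8  -0. ] [138 105  66]
(322, 240) 186.2 [625.4 255.1  25.8] [120  92  34]
(322, 250) 181.4 [628.9 254.6  31.7] [130 101  37]
(322, 285) 205.3 [654.7 251.1  13.8] [90 70 27]
(322, 298) 187.4 [654.3 251.1  32.2] [89 69 26]
(320, 350) 230.6 [703.7 243.    0.8] [210 159  97]
(292, 262) 184.8 [633.6 238.6  29.9] [117  91  34]
(292, 280) 89.1 [608.1 249.9 121.9] [36 29 23]
(292, 300) 78.2 [608.3 250.7 133.2] [31 27 23]
(350, 262) 183.4 [637.2 267.7  31.3] [123  95  36]
(350, 280) 88.3 [609.8 263.9 122.7] [41 33 25]
(310, 262) 165.5 [628.8 249.1  48.3] [46 44 43]
(335, 262) 165.8 [630.4 260.3  48. ] [50 47 46]
(235, 285) 86.1 [606.3 236.7 125. ] [39 32 26]
(90, 240) 180.6 [607.7 139.6  31.1] [139 108  37]
(230, 55) 172.4 [530.9 224.   16.6] [172 177 178]
```

Run:
```python
from h import *
s=env.state();print(s["gripper_width"],s["gripper_force"],s["force"],s["time_s"])
im,d=optics.grab_frame("wrist");cv2.imwrite("pics/w5.png",cv2.resize(im[200:400,200:440,::-1],None,fx=3,fy=3))
for c in (300,312,318,330,345):
  for r in range(246,320,6):
    p=at_depth("wrist",(c,r),d[r,c]);print(c,r,p.round(0),im[r,c],end=" | ")
  print()
```

```text
0.664344755510644 1.4530417788773775 [-0.38198969  0.16192013  2.84492739] 4.8
300 246 [627. 243.  25.] [111  86  33] | 300 252 [629. 243.  30.] [118  91  34] | 300 258 [632. 243.  31.] [121  94  34] | 300 264 [628. 245.  50.] [54 50 43] | 300 270 [628. 245.  59.] [46 45 45] | 300 276 [608. 252. 121.] [37 31 25] | 300 282 [608. 252. 124.] [35 29 23] | 300 288 [608. 252. 128.] [33 28 23] | 300 294 [608. 252. 131.] [31 27 24] | 300 300 [609. 252. 133.] [30 26 22] | 300 306 [609. 253. 136.] [34 33 32] | 300 312 [609. 252. 137.] [35 34 34] | 300 318 [611. 252. 136.] [33 32 33] | 
312 246 [627. 250.  29.] [120  93  33] | 312 252 [629. 250.  32.] [122  95  37] | 312 258 [629. 250.  42.] [48 46 45] | 312 264 [629. 250.  51.] [48 46 46] | 312 270 [629. 250.  59.] [44 43 43] | 312 276 [629. 250.  66.] [43 41 40] | 312 282 [629. 251.  72.] [40 39 38] | 312 288 [630. 250.  75.] [37 34 32] | 312 294 [631. 250.  80.] [33 30 25] | 312 300 [631. 251.  85.] [31 26 22] | 312 306 [613. 254. 127.] [43 41 39] | 312 312 [614. 254. 129.] [51 50 50] | 312 318 [615. 254. 130.] [57 57 57] | 
318 246 [627. 25
[... 791 characters left out ...]
] | 330 294 [631. 257.  80.] [34 29 23] | 330 300 [631. 257.  86.] [32 26 20] | 330 306 [614. 258. 127.] [43 40 38] | 330 312 [614. 258. 130.] [51 51 51] | 330 318 [615. 258. 131.] [58 57 58] | 
345 246 [630. 266.  25.] [112  86  34] | 345 252 [633. 266.  28.] [119  92  34] | 345 258 [635. 265.  31.] [124  96  34] | 345 264 [637. 265.  34.] [122  95  36] | 345 270 [631. 264.  59.] [61 54 45] | 345 276 [609. 263. 120.] [42 34 26] | 345 282 [610. 263. 123.] [40 32 25] | 345 288 [609. 262. 128.] [38 30 24] | 345 294 [610. 262. 131.] [37 31 24] | 345 300 [610. 262. 133.] [34 29 23] | 345 306 [610. 262. 136.] [37 34 32] | 345 312 [611. 262. 137.] [38 34 33] | 345 318 [612. 261. 136.] [36 35 33] |
```

View pics/w5.png

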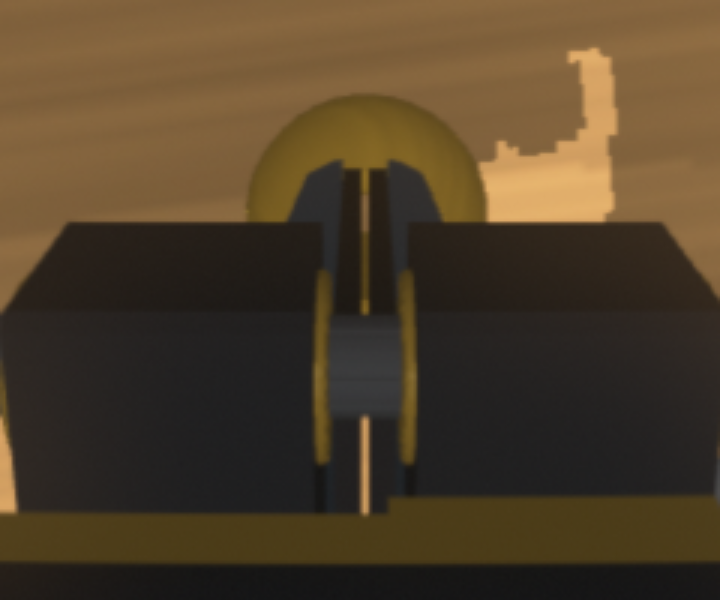

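Emit:
send_rows(targets=[[[0,0,0,0,0,0,-1],[0,0,0,0,0,0,-1],[0,0,0,0,0,0,-1],[0,0,0,0,0,0,-1],[0,0,0,0,0,0,-1],[0,0,0,0,0,0,-1],[0,0,0,0,0,0,-1],[0,0,0,0,0,0,-1]]])

```text
time_s: 5.65
ee_pos: [646.7, 250.8, 3.2]
ee_rot: [-180.0, -0.1, 172.0]
force: [1.0, -0.2, 0.6]
gripper_width: 61.4
gripper_force: 0.0
```

Run:
```python
from h import *
s=env.state();print(env.grasp_offset,s["gripper_width"],s["gripper_force"],s["force"],s["time_s"])
im,d=optics.grab_frame("wrist");cv2.imwrite("pics/w6.png",im[:,:,::-1])
im2,_=optics.grab_frame("scene");cv2.imwrite("pics/s2.png",cv2.resize(im2[300:480,180:420,::-1],None,fx=3,fy=3))
# finger tip: dark pixels with z<120
D=[]
for r in range(200,330,2):
  for c in range(180,470,4):
    if d[r,c]>0 and im[r,c].max()<75:
      p=at_depth("wrist",(c,r),d[r,c])
      if 5<p[2]<110: D.append((c,r,*p.round(0)))
D=np.array(D)
for c in np.unique(D[:,0]):
  q=D[D[:,0]==c]; k=q[q[:,4].argmin()];print(k.astype(int),end=" ")
```

```text
18.8 61.38208270676495 0.0 [ 0.99454076 -0.15814054  0.63645732] 5.65
[196 304 623 212  92] [200 300 623 213  89] [204 296 623 213  85] [208 292 624 213  81] [212 288 624 213  77] [216 284 624 214  73] [220 280 623 215  71] [224 274 624 214  63] [228 270 624 215  58] [232 266 624 215  53] [236 262 624 216  47] [240 258 624 216  41] [244 256 624 218  39] [248 256 624 220  39] [252 256 626 220  34] [256 256 626 222  34] [260 292 645 221  35] [384 272 644 284  33] [388 256 635 286  34] [392 254 634 288  35] [396 256 634 289  39] [400 258 634 291  42] [404 260 634 292  45] [408 264 635 293  49] [412 268 634 293  56] [416 272 634 293  61] [420 278 635 294  67] [424 282 634 294  73] [428 286 635 294  76] [432 290 635 295  80] [436 294 635 295  84] [440 298 635 296  86] [444 302 635 296  90] [448 304 635 297  91]
```

View pics/w6.png

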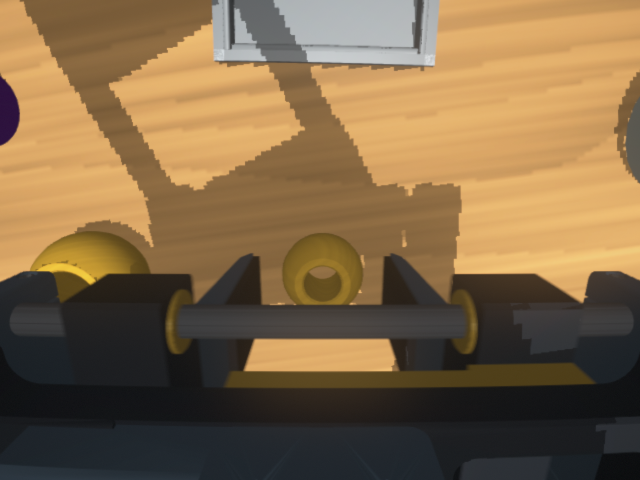

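The tips are at z≈34 when the reported TCP is 3.5, so the fingers are about 30 mm shorter than the reported tool. I command 28 mm lower and watch the force.

Emit:
send_rows(targets=[[[0,0,0,0,0,-0.04,-1],[0,0,0,0,0,-0.04,-1],[0,0,0,0,0,-0.03,-1],[0,0,0,0,0,-0.03,-1],[0,0,0,0,0,0,1],[0,0,0,0,0,0,1],[0,0,0,0,0,0,1],[0,0,0,0,0,0,1],[0,0,0,0,0,0,1],[0,0,0,0,0,0,1],[0,0,0,0,0,0,1],[0,0,0,0,0,0,1]]])

```text
time_s: 6.95
ee_pos: [647.1, 251.0, -24.0]
ee_rot: [180.0, 0.0, 172.0]
force: [0.2, 0.7, 0.7]
gripper_width: 41.8
gripper_force: 30.0
```

Emit:
send_rows(targets=[[[0,0,0,0,0,0,-0.3],[0,0,0,0,0,0,-0.3],[0,0,0,0,0,0,-0.3],[0,0,0,0,0,-0.01,-0.3],[0,0,0,0,0,-0.01,-0.3],[0,0,0,0,0,0,-0.3]]])

```text
time_s: 7.55
ee_pos: [646.6, 250.8, -28.8]
ee_rot: [-180.0, -0.0, 172.0]
force: [-0.1, 0.0, -1.2]
gripper_width: 59.1
gripper_force: 0.0
```

Emit:
send_rows(targets=[[[0,0,0,0,0,0,1],[0,0,0,0,0,0,1],[0,0,0,0,0,0,1],[0,0,0,0,0,0,1]]])

```text
time_s: 7.95
ee_pos: [647.1, 251.0, -28.2]
ee_rot: [180.0, 0.0, 172.0]
force: [1.1, 1.7, 0.5]
gripper_width: 41.9
gripper_force: 30.0
```

Emit:
send_rows(targets=[[[0,0,0,0,0,0.05,1],[0,0,0,0,0,0.15,1],[0,0,0,0,0,0.2,1],[0,0,0,0,0,0.2,1],[0,0,0,-0.07,-0.205,0,1],[0,0,0,-0.07,-0.205,0,1],[0,0,0,-0.07,-0.205,0,1],[0,0,0,-0.07,-0.205,0,1]]])

```text
time_s: 8.75
ee_pos: [590.1, 85.5, 92.4]
ee_rot: [-180.0, 0.0, 172.0]
force: [1.2, -0.1, -2.4]
gripper_width: 41.9
gripper_force: 30.0
```

Emit:
send_rows(targets=[[[0,0,0,-0.07,-0.205,0,1],[0,0,0,-0.07,-0.205,0,1],[0,0,0,-0.07,-0.205,0,1],[0,0,0,-0.07,-0.205,0,1],[0,0,0,-0.07,-0.205,0,1],[0,0,0,-0.069,-0.205,0,1],[0,0,0,-0.069,-0.205,0,1],[0,0,0,-0.069,-0.205,0,1],[0,0,0,-0.069,-0.205,0,1],[0,0,0,-0.069,-0.205,0,1],[0,0,0,0,0,-0.1,1],[0,0,0,0,0,0,1]]])

```text
time_s: 9.95
ee_pos: [449.7, -323.0, 70.2]
ee_rot: [179.9, -0.2, 171.8]
force: [0.2, 1.0, -3.0]
gripper_width: 41.6
gripper_force: 30.0
```

```bash
python3 w.py tray_three 0; python3 w.py ball_small_mid 80; cp $(ls -t pics/w_*.png|head -1) pics/w7.png
```

```text
[ 449.7 -323.    70.2] [179.9  -0.2 171.8] 41.58021560746022
9.95
place 0.85 [387.4, 183.4] [ 418.8 -267.1    0. ]
sil 0.59 [395.2, 146.0] [[411.8, -262.7], [221.3, 193.5], 82.0]
[ 452.3 -322.6   72.4] [180.   0. 172.] 42.06297433381231
10.1
place 0.64 [318.6, 294.7] [ 466.9 -325.2   80. ]
sil 0.94 [323.2, 282.6] [[456.8, -321.9], [54.3, 33.9], 82.0]
```

View pics/w7.png

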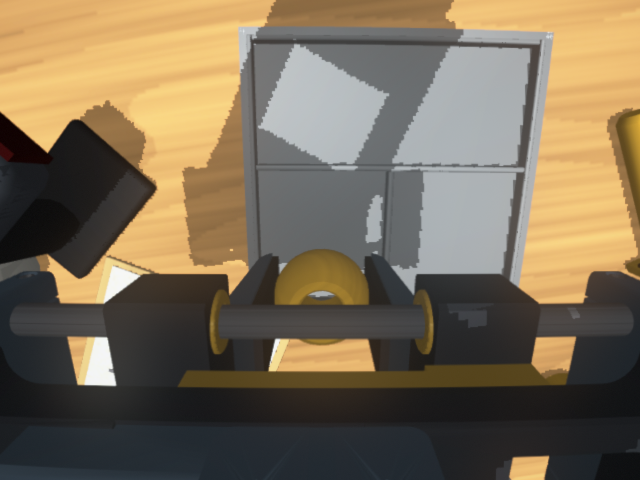

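The held ball is upright at (322,300) between the fingers. The tray's square bays lie below it, and the tray edges are parallel to the tool. I lower it now.

Emit:
send_rows(targets=[[[0,0,0,0,0,-0.15,1],[0,0,0,0,0,-0.2,1],[0,0,0,0,0,-0.08,1],[0,0,0,0,0,-0.025,1],[0,0,0,0,0,-0.01,1],[0,0,0,0,0,-0.01,1],[0,0,0,0,0,-0.005,1],[0,0,0,0,0,0,1]]])

```text
time_s: 11.05
ee_pos: [452.5, -323.5, -23.4]
ee_rot: [-180.0, 0.1, 172.0]
force: [-0.4, 0.1, -2.3]
gripper_width: 42.0
gripper_force: 30.0
```

Emit:
send_rows(targets=[[[0,0,0,0,0,-0.005,1],[0,0,0,0,0,0,1],[0,0,0,0,0,0,1]]])

```text
time_s: 11.35
ee_pos: [452.5, -323.5, -24.3]
ee_rot: [-180.0, 0.1, 172.0]
force: [-0.6, 0.0, 6.0]
gripper_width: 41.9
gripper_force: 30.0
```

Emit:
send_rows(targets=[[[0,0,0,0,0,0,-0.4],[0,0,0,0,0,0,-0.4],[0,0,0,0,0,0,-0.4],[0,0,0,0,0,0,-0.4],[0,0,0,0,0,0.05,-0.4],[0,0,0,0,0,0.15,-0.4],[0,0,0,0,0,0.2,-0.4],[0,0,0,0,0,0.2,-1],[0,0,0,0.083,0.205,0,-1],[0,0,0,0.083,0.205,0,-1],[0,0,0,0.083,0.205,0,-1],[0,0,0,0.083,0.205,0,-1]]])

```text
time_s: 12.55
ee_pos: [518.9, -157.7, 95.7]
ee_rot: [-180.0, 0.1, 172.0]
force: [-0.1, -0.1, -0.2]
gripper_width: 91.0
gripper_force: 0.0
```

Emit:
send_rows(targets=[[[0,0,0,0.083,0.205,0,-1],[0,0,0,0.083,0.205,0,-1],[0,0,0,0.083,0.205,0,-1],[0,0,0,0.083,0.205,0,-1],[0,0,0,0.083,0.205,0,-1],[0,0,0,0.083,0.205,0,-1],[0,0,0,0.083,0.205,0,-1],[0,0,0,0,0,0,-1]]])

```text
time_s: 13.35
ee_pos: [636.4, 133.1, 95.2]
ee_rot: [179.8, 0.1, 172.3]
force: [0.4, -0.6, -0.9]
gripper_width: 91.2
gripper_force: 0.0
```

```bash
python3 w.py ball_large_mid 22
python3 - <<'E'
from h import *
optics.grab_frame("top")
for r in optics.place_of("top","ball_small_mid")[:2]: print(r["conf"],at_z("top",r["at"],21))
E
```

```text
[636.4 133.1  95.2] [1.798e+02 1.000e-01 1.723e+02] 91.22676840260485
13.35
place 0.72 [313.0, 228.8] [628.7 123.8  22. ]
sil 0.95 [311.0, 244.9] [[631.7, 121.5], [60.2, 59.5], 29.0]
0.9 [ 454.05958475 -324.34624134   21.        ]
0.39 [457.54195563 -74.26342075  21.        ]
```

```bash
python3 w.py ball_large_mid 22
```

```text
[634.1 126.6  95. ] [-180.    -0.   171.9] 91.17575684846317
13.6
place 0.7 [321.9, 233.3] [633.  128.1  22. ]
sil 0.76 [320.7, 246.5] [[635.0, 127.6], [59.3, 60.4], 36.8]
```

Emit:
send_rows(targets=[[[0,0,0,0,0,-0.15,-1],[0,0,0,0,0,-0.2,-1],[0,0,0,0,0,-0.16,-1],[0,0,0,0,0,-0.08,-1],[0,0,0,0,0,-0.02,-1],[0,0,0,0,0,0,-1],[0,0,0,0,0,0,1],[0,0,0,0,0,0,1],[0,0,0,0,0,0,1],[0,0,0,0,0,0,1],[0,0,0,0,0,0,1],[0,0,0,0,0,0,1]]], grip_force=35)

```text
time_s: 14.95
ee_pos: [634.9, 127.6, -26.5]
ee_rot: [-180.0, 0.0, 172.0]
force: [-1.0, -1.4, 4.2]
gripper_width: 58.2
gripper_force: 35.0
```

Emit:
send_rows(targets=[[[0,0,0,0,0,0.05,1],[0,0,0,0,0,0.15,1],[0,0,0,0,0,0.2,1],[0,0,0,0,0,0.2,1],[0,0,0,-0.094,-0.197,0,1],[0,0,0,-0.094,-0.197,0,1],[0,0,0,-0.094,-0.197,0,1],[0,0,0,-0.094,-0.197,0,1],[0,0,0,-0.094,-0.197,0,1],[0,0,0,-0.094,-0.197,0,1],[0,0,0,-0.094,-0.197,0,1],[0,0,0,-0.094,-0.197,0,1]]])

```text
time_s: 16.15
ee_pos: [482.9, -188.2, 92.6]
ee_rot: [180.0, -0.0, 172.0]
force: [1.0, -1.0, -3.3]
gripper_width: 58.1
gripper_force: 35.0
```

Emit:
send_rows(targets=[[[0,0,0,-0.094,-0.197,0,1],[0,0,0,0,0,0,1],[0,0,0,0,0,-0.15,1],[0,0,0,0,0,-0.2,1],[0,0,0,0,0,-0.15,1],[0,0,0,0,0,-0.05,1],[0,0,0,0,0,-0.015,1],[0,0,0,0,0,-0.01,1],[0,0,0,0,0,0,1],[0,0,0,0,0,-0.005,1],[0,0,0,0,0,0,1]]])

```text
time_s: 17.25
ee_pos: [466.0, -226.9, -22.4]
ee_rot: [-180.0, 0.1, 172.0]
force: [-0.2, -0.6, -2.9]
gripper_width: 58.2
gripper_force: 35.0
```

Emit:
send_rows(targets=[[[0,0,0,0,0,-0.005,1],[0,0,0,0,0,0,1],[0,0,0,0,0,0,1]]])

```text
time_s: 17.55
ee_pos: [466.0, -226.9, -22.6]
ee_rot: [-180.0, 0.1, 172.0]
force: [-1.9, 2.0, 7.3]
gripper_width: 58.0
gripper_force: 35.0
```

Emit:
send_rows(targets=[[[0,0,0,0,0,0,-0.36],[0,0,0,0,0,0,-0.36],[0,0,0,0,0,0,-0.36],[0,0,0,0,0,0.05,-0.36],[0,0,0,0,0,0.15,-0.36],[0,0,0,0,0,0.2,-0.36],[0,0,0,0,0,0.2,-1],[0,0,0,0.202,0.117,0,-1],[0,0,0,0.202,0.117,0,-1],[0,0,0,0.202,0.117,0,-1],[0,0,0,0.202,0.117,0,-1],[0,0,0,0,0,0,-1]]])

```text
time_s: 18.75
ee_pos: [631.8, -130.1, 96.0]
ee_rot: [179.9, 0.2, 172.2]
force: [0.1, 1.0, -0.7]
gripper_width: 91.3
gripper_force: 0.0
```

Emit:
send_rows(targets=[[[0,0,0,0,0,0,-1],[0,0,0,0,0,0,-1]]])

```text
time_s: 18.95
ee_pos: [625.8, -133.6, 95.9]
ee_rot: [-180.0, -0.1, 172.0]
force: [0.1, 0.7, 0.4]
gripper_width: 91.6
gripper_force: 0.0
```

```bash
python3 w.py bush_mid 28
python3 - <<'E'
from h import *
optics.grab_frame("top")
for r in optics.place_of("top","ball_large_mid")[:2]: print(r["conf"],at_z("top",r["at"],26))
E
```

```text
[ 625.8 -133.6   95.9] [-1.80e+02 -1.00e-01  1.72e+02] 91.62054319787767
18.95
place 0.84 [604.1, 70.3] [533.6  81.9  28. ]
place 0.77 [318.6, 234.4] [ 623.8 -134.8   28. ]
sil 0.93 [320.3, 244.7] [[628.6, -132.9], [46.2, 55.5], 81.9]
sil 0.63 [601.1, 69.0] [[529.7, 75.4], [47.3, 65.4], 2.1]
sil 0.61 [498.3, 230.0] [[639.9, 2.5], [95.1, 69.4], 55.5]
```

Emit:
send_rows(targets=[[[0,0,0,0,0,-0.15,-1],[0,0,0,0,0,-0.2,-1],[0,0,0,0,0,-0.15,-1],[0,0,0,0,0,-0.06,-1],[0,0,0,0,0,-0.01,-1],[0,0,0,0,0,0,-1],[0,0,0,0,0,0,1],[0,0,0,0,0,0,1],[0,0,0,0,0,0,1],[0,0,0,0,0,0,1],[0,0,0,0,0,0,1],[0,0,0,0,0,0,1]]], grip_force=25)

```text
time_s: 20.4
ee_pos: [627.0, -133.1, -18.1]
ee_rot: [180.0, 0.0, 172.0]
force: [0.7, 0.4, 0.5]
gripper_width: 46.2
gripper_force: 0.0
```

Emit:
send_rows(targets=[[[0,0,0,0,0,0,1],[0,0,0,0,0,0,1]]])

```text
time_s: 20.6
ee_pos: [627.0, -133.1, -18.2]
ee_rot: [180.0, -0.0, 172.0]
force: [-0.8, -1.3, 0.9]
gripper_width: 42.0
gripper_force: 25.0
```

Emit:
send_rows(targets=[[[0,0,0,0,0,0.05,1],[0,0,0,0,0,0.15,1],[0,0,0,0,0,0.2,1],[0,0,0,0,0,0.2,1],[0,0,0,-0.069,0.204,0,1],[0,0,0,-0.069,0.204,0,1],[0,0,0,-0.069,0.204,0,1],[0,0,0,-0.069,0.204,0,1],[0,0,0,-0.069,0.204,0,1],[0,0,0,-0.069,0.204,0,1],[0,0,0,-0.07,0.204,0,1],[0,0,0,-0.07,0.204,0,1]]])

```text
time_s: 21.8
ee_pos: [515.0, 194.7, 102.0]
ee_rot: [-180.0, -0.0, 172.0]
force: [0.0, 0.7, -2.7]
gripper_width: 41.4
gripper_force: 25.0
```

Emit:
send_rows(targets=[[[0,0,0,-0.07,0.204,0,1],[0,0,0,-0.07,0.204,0,1],[0,0,0,0,0,0,1],[0,0,0,0,0,0,1],[0,0,0,0,0,-0.1,1]]])

```text
time_s: 22.3
ee_pos: [490.3, 275.3, 84.0]
ee_rot: [179.8, 0.3, 172.0]
force: [0.3, -0.2, -3.0]
gripper_width: 41.6
gripper_force: 25.0
```

```bash
python3 w.py tray_two 0; python3 w.py bush_mid 90
```

```text
[490.3 275.3  84. ] [179.8   0.3 172. ] 41.58875846674162
22.3
place 0.61 [322.5, 137.9] [414.1 284.5   0. ]
sil 0.97 [321.0, 122.3] [[420.9, 284.5], [113.2, 202.4], 80.7]
[487.4 273.1  80.8] [-179.9   -0.2  171.9] 41.722890114762066
22.45
place 0.79 [89.5, 333.1] [508.7 131.   90. ]
place 0.64 [145.3, 225.4] [448.9 183.   90. ]
place 0.61 [319.4, 297.2] [504.2 271.6  90. ]
sil 0.94 [323.3, 284.8] [[489.7, 275.2], [56.0, 38.9], 81.9]
sil 0.73 [88.0, 343.9] [[522.3, 127.1], [25.2, 23.2], 82.2]
sil 0.58 [137.6, 224.8] [[452.0, 180.2], [35.9, 54.7], 9.5]
```

Emit:
send_rows(targets=[[[0,0,0,0,0,-0.15,1],[0,0,0,0,0,-0.2,1],[0,0,0,0,0,-0.09,1],[0,0,0,0,0,-0.025,1],[0,0,0,0,0,-0.01,1],[0,0,0,0,0,-0.005,1],[0,0,0,0,0,0,1]]])

```text
time_s: 23.3
ee_pos: [489.3, 275.4, -12.9]
ee_rot: [179.9, 0.1, 172.0]
force: [-0.4, 0.0, -2.9]
gripper_width: 41.9
gripper_force: 25.0
```

Emit:
send_rows(targets=[[[0,0,0,0,0,-0.004,1],[0,0,0,0,0,0,1],[0,0,0,0,0,0,1]]])

```text
time_s: 23.6
ee_pos: [488.8, 275.2, -14.2]
ee_rot: [179.9, 0.1, 172.0]
force: [-0.5, 0.5, 1.1]
gripper_width: 41.5
gripper_force: 25.0
```

Emit:
send_rows(targets=[[[0,0,0,0,0,0,-0.27],[0,0,0,0,0,0,-0.27],[0,0,0,0,0,0,-0.27],[0,0,0,0,0,0.05,-0.27],[0,0,0,0,0,0.2,-0.27],[0,0,0,0,0,0.2,-0.27],[0,0,0,0,0,0.2,-1],[0,0,-0.072,0.06,-0.206,0,-1],[0,0,-0.072,0.06,-0.206,0,-1],[0,0,0,0.06,-0.206,0,-1],[0,0,0,0.06,-0.206,0,-1],[0,0,0,0.06,-0.206,0,-1]]])

```text
time_s: 24.8
ee_pos: [548.6, 67.3, 115.9]
ee_rot: [180.0, 0.1, 159.0]
force: [1.1, 0.4, 0.6]
gripper_width: 91.3
gripper_force: 0.0
```

Emit:
send_rows(targets=[[[0,0,0,0.06,-0.206,0,-1],[0,0,0,0.06,-0.206,0,-1],[0,0,0,0.06,-0.206,0,-1],[0,0,0,0.06,-0.206,0,-1],[0,0,0,0.06,-0.206,0,-1],[0,0,0,0.06,-0.206,0,-1],[0,0,0,0.06,-0.206,0,-1],[0,0,0,0.06,-0.206,0,-1],[0,0,0,0,0,0,-1],[0,0,0,0,0,0,-1],[0,0,0,0,0,0,-1]]])

```text
time_s: 25.9
ee_pos: [643.9, -259.6, 115.3]
ee_rot: [180.0, -0.0, 159.1]
force: [-0.8, -0.3, -0.5]
gripper_width: 91.3
gripper_force: 0.0
```

```bash
python3 w.py pin_short_mid 12.5; cp $(ls -t pics/w_*.png|head -1) pics/w8.png
python3 - <<'E'
from h import *
optics.grab_frame("top")
for n,z in (("bush_mid",32),("ball_large_mid",26),("ball_small_mid",21)):
  for r in optics.place_of("top",n)[:3]: print(n,round(r["conf"],2),at_z("top",r["at"],z).round(0))
E
```

```text
[ 643.9 -259.6  115.3] [180.   -0.  159.1] 91.32829931362026
25.9
place 0.59 [320.3, 223.1] [ 641.2 -258.1   12.5]
sil 0.71 [321.7, 236.2] [[644.8, -260.3], [50.4, 84.4], 69.1]
bush_mid 0.96 [487. 271.  32.]
bush_mid 0.8 [536.  83.  32.]
bush_mid 0.64 [454. 146.  32.]
```

View pics/w8.png

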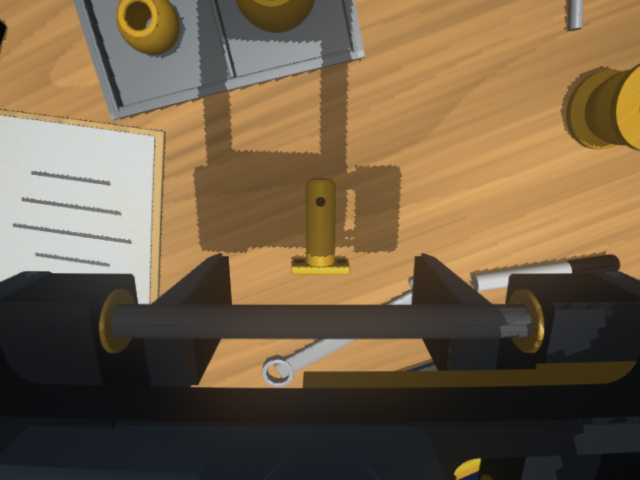

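Emit:
send_rows(targets=[[[0,0,0,0.015,-0.005,-0.15,-1],[0,0,0,0,0,-0.2,-1],[0,0,0,0,0,-0.2,-1],[0,0,0,0,0,-0.12,-1],[0,0,0,0,0,-0.035,-1],[0,0,0,0,0,-0.01,-1],[0,0,0,0,0,0,1],[0,0,0,0,0,0,1],[0,0,0,0,0,0,1],[0,0,0,0,0,0,1],[0,0,0,0,0,0,1],[0,0,0,0,0,0,1]]], grip_force=35)

```text
time_s: 27.45
ee_pos: [647.3, -261.7, -27.8]
ee_rot: [180.0, 0.0, 159.0]
force: [-0.2, -0.4, -0.4]
gripper_width: 46.0
gripper_force: 0.0
```

Emit:
send_rows(targets=[[[0,0,0,0,0,0,1],[0,0,0,0,0,0,1],[0,0,0,0,0,0,1],[0,0,0,0,0,0,1]]])

```text
time_s: 27.85
ee_pos: [647.2, -261.7, -28.1]
ee_rot: [180.0, -0.0, 159.0]
force: [0.0, -0.4, 0.5]
gripper_width: 24.0
gripper_force: 35.0
```

Emit:
send_rows(targets=[[[0,0,0,0,0,0.05,1],[0,0,0,0,0,0.15,1],[0,0,0,0,0,0.2,1],[0,0,0,0,0,0.2,1],[0,0,0.035,-0.096,0.197,0,1],[0,0,0.035,-0.096,0.197,0,1],[0,0,0.035,-0.096,0.197,0,1],[0,0,0.034,-0.096,0.197,0,1],[0,0,0,-0.096,0.197,0,1],[0,0,0,-0.096,0.197,0,1],[0,0,0,-0.096,0.197,0,1],[0,0,0,-0.096,0.197,0,1]]])

```text
time_s: 29.05
ee_pos: [492.1, 54.9, 92.1]
ee_rot: [180.0, -0.0, 171.5]
force: [-0.2, 0.2, -4.3]
gripper_width: 24.5
gripper_force: 35.0
```

Emit:
send_rows(targets=[[[0,0,0,-0.096,0.197,0,1],[0,0,0,-0.096,0.197,0,1],[0,0,0,-0.096,0.197,0,1],[0,0,0,-0.096,0.197,0,1],[0,0,0,-0.096,0.197,0,1],[0,0,0,-0.096,0.197,0,1],[0,0,0,0,0,0,1],[0,0,0,0,0,0,1],[0,0,0,0,0,-0.1,1],[0,0,0,0,0,0,1]]])

```text
time_s: 30.05
ee_pos: [377.0, 287.5, 70.3]
ee_rot: [-179.8, -0.2, 171.5]
force: [-0.1, -0.2, -4.5]
gripper_width: 24.5
gripper_force: 35.0
```

```bash
python3 w.py tray_two 0; cp $(ls -t pics/w_*.png|head -1) pics/w9.png
```

```text
[377.  287.5  70.3] [-179.8   -0.2  171.5] 24.521528435886754
30.05
sil 0.81 [340.1, 185.7] [[359.9, 300.3], [115.4, 113.4], 81.4]
```

View pics/w9.png

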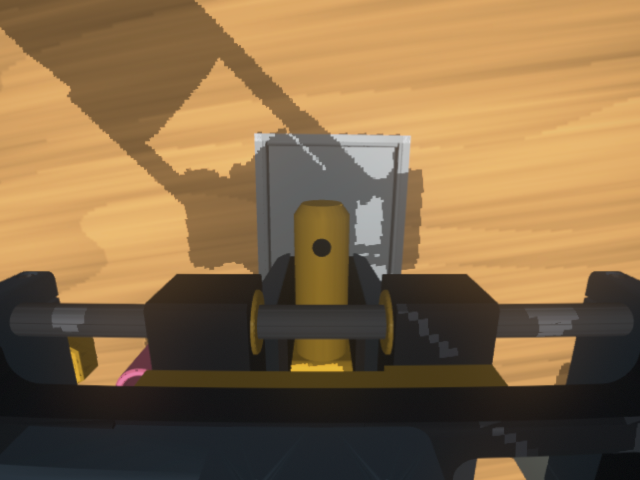

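The held pin is level at (321,280). The tray centre line is about 11 px to its right, roughly 5 mm in +y, so I shift 4 mm and lower.

Emit:
send_rows(targets=[[[0,0,0,0,0.02,-0.15,1],[0,0,0,0,0,-0.2,1],[0,0,0,0,0,-0.085,1],[0,0,0,0,0,-0.02,1],[0,0,0,0,0,-0.01,1],[0,0,0,0,0,-0.01,1],[0,0,0,0,0,0,1]]])

```text
time_s: 30.9
ee_pos: [379.3, 294.4, -22.0]
ee_rot: [179.9, 0.1, 171.5]
force: [0.3, 0.6, -4.3]
gripper_width: 24.6
gripper_force: 35.0
```

Emit:
send_rows(targets=[[[0,0,0,0,0,-0.005,1],[0,0,0,0,0,0,1],[0,0,0,0,0,0,1]]])

```text
time_s: 31.2
ee_pos: [378.5, 294.0, -23.7]
ee_rot: [180.0, 0.0, 171.5]
force: [0.0, -0.2, -4.2]
gripper_width: 24.4
gripper_force: 35.0
```

Emit:
send_rows(targets=[[[0,0,0,0,0,-0.005,1],[0,0,0,0,0,0,1],[0,0,0,0,0,0,1]]])

```text
time_s: 31.5
ee_pos: [378.6, 294.1, -24.2]
ee_rot: [180.0, 0.0, 171.5]
force: [-2.2, -0.1, 5.4]
gripper_width: 24.0
gripper_force: 35.0
```

Emit:
send_rows(targets=[[[0,0,0,0,0,0,0.12],[0,0,0,0,0,0,0.12],[0,0,0,0,0,0,0.12],[0,0,0,0,0,0.05,0.12],[0,0,0,0,0,0.15,0.12],[0,0,0,0,0,0.2,0.12],[0,0,0,0,0,0.225,-1],[0,0,0.068,0.044,-0.204,0,-1],[0,0,0.068,0.044,-0.204,0,-1],[0,0,0.068,0.044,-0.204,0,-1],[0,0,0.068,0.044,-0.204,0,-1],[0,0,0,0.044,-0.204,0,-1]]])

```text
time_s: 32.7
ee_pos: [422.7, 88.4, 100.8]
ee_rot: [-180.0, 0.1, -163.9]
force: [0.3, 0.1, -1.3]
gripper_width: 85.5
gripper_force: 0.0
```

Emit:
send_rows(targets=[[[0,0,0,0.044,-0.204,0,-1],[0,0,0,0.044,-0.204,0,-1],[0,0,0,0.044,-0.204,0,-1],[0,0,0,0.044,-0.204,0,-1],[0,0,0,0,0,0,-1],[0,0,0,0,0,0,-1],[0,0,0,0,0,0,-1]]])

```text
time_s: 33.4
ee_pos: [457.2, -72.4, 100.1]
ee_rot: [180.0, -0.0, -163.9]
force: [-0.1, 0.6, -0.6]
gripper_width: 91.4
gripper_force: 0.0
```

```bash
python3 w.py pin_long_mid 12.5; cp $(ls -t pics/w_*.png|head -1) pics/w10.png;python3 - <<'E'
from h import *
optics.grab_frame("top")
for n,z in (("pin_short_mid",16.5),("ball_large_mid",26),("ball_small_mid",21),("pin_long_mid",12.5)):
  for r in optics.place_of("top",n)[:3]: print(n,round(r["conf"],2),at_z("top",r["at"],z).round(0))
E
```

```text
[457.2 -72.4 100.1] [ 180.    -0.  -163.9] 91.4337932814865
33.4
place 0.89 [322.3, 225.5] [453.  -71.5  12.5]
place 0.53 [126.2, 185.9] [ 465.2 -231.2   12.5]
sil 0.94 [321.4, 231.5] [[453.3, -69.9], [130.0, 51.4], 16.2]
pin_short_mid 0.84 [376. 295.  16.]
ball_large_mid 0.69 [ 464. -225.   26.]
ball_small_mid 0.8 [ 454. -321.   21.]
pin_long_mid 0.77 [ 174. -314.   12.]
pin_long_mid 0.44 [453. -75.  12.]
```

View pics/w10.png

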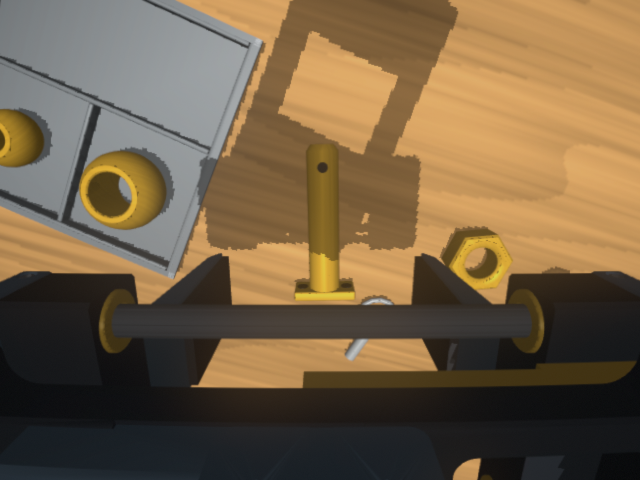

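The view shows the long pin at (321,230) aligned with the tool, and both balls upright in their bays. I pick it up.

Emit:
send_rows(targets=[[[0,0,0,0.012,0.014,-0.15,-1],[0,0,0,0,0,-0.2,-1],[0,0,0,0,0,-0.16,-1],[0,0,0,0,0,-0.1,-1],[0,0,0,0,0,-0.02,-1],[0,0,0,0,0,-0.01,-0.3],[0,0,0,0,0,0,1],[0,0,0,0,0,0,1],[0,0,0,0,0,0,1],[0,0,0,0,0,0,1],[0,0,0,0,0,0,1],[0,0,0,0,0,0,1]]], grip_force=45)

```text
time_s: 35.0
ee_pos: [460.1, -70.5, -27.8]
ee_rot: [-180.0, 0.0, -164.0]
force: [0.3, -0.0, 0.1]
gripper_width: 37.6
gripper_force: 0.0
```

Emit:
send_rows(targets=[[[0,0,0,0,0,0,1],[0,0,0,0,0,0,1],[0,0,0,0,0,0,1],[0,0,0,0,0,0,1]]])

```text
time_s: 35.4
ee_pos: [459.9, -70.4, -28.0]
ee_rot: [180.0, -0.0, -164.0]
force: [-0.5, 0.7, 1.1]
gripper_width: 24.1
gripper_force: 44.9
```

Emit:
send_rows(targets=[[[0,0,0,0,0,0.05,1],[0,0,0,0,0,0.15,1],[0,0,0,0,0,0.2,1],[0,0,0,0,0,0.2,1],[0,0,-0.0905,-0.034,-0.071,0,1],[0,0,-0.0905,-0.034,-0.071,0,1],[0,0,-0.0905,-0.034,-0.071,0,1],[0,0,-0.0905,-0.034,-0.071,0,1],[0,0,-0.0905,-0.034,-0.071,0,1],[0,0,-0.0905,-0.034,-0.071,0,1],[0,0,-0.0905,-0.034,-0.071,0,1],[0,0,-0.0905,-0.034,-0.071,0,1]]])

```text
time_s: 36.6
ee_pos: [404.3, -184.3, 91.7]
ee_rot: [-180.0, -0.1, 130.5]
force: [0.9, -0.3, -5.6]
gripper_width: 24.1
gripper_force: 44.9
```

Emit:
send_rows(targets=[[[0,0,-0.0905,-0.034,-0.071,0,1],[0,0,-0.0905,-0.034,-0.071,0,1],[0,0,-0.0905,-0.034,-0.071,0,1],[0,0,-0.0905,-0.034,-0.071,0,1],[0,0,-0.0905,-0.034,-0.071,0,1],[0,0,-0.0905,-0.034,-0.071,0,1],[0,0,0,0,0,0,1],[0,0,0,0,0,0,1],[0,0,0,0,0,-0.1,1],[0,0,0,0,0,0,1],[0,0,0,0,0,0,1]]])

```text
time_s: 37.7
ee_pos: [364.6, -268.4, 71.9]
ee_rot: [-179.9, -0.1, 82.1]
force: [0.6, -0.1, -6.7]
gripper_width: 24.2
gripper_force: 44.9
```

```bash
python3 w.py tray_three 0; cp $(ls -t pics/w_*.png|head -1) pics/w11.png
```

```text
[ 364.6 -268.4   71.9] [-1.799e+02 -1.000e-01  8.210e+01] 24.24733287000228
37.7
place 0.69 [389.5, 224.8] [ 418.4 -267.7    0. ]
place 0.36 [460.0, 163.0] [ 475.  -228.1    0. ]
place 0.31 [322.4, 277.7] [ 361.3 -303.5    0. ]
sil 0.7 [403.1, 167.6] [[424.5, -248.9], [170.8, 213.9], 81.7]
sil 0.7 [323.0, 237.7] [[365.7, -261.3], [131.0, 43.9], 82.0]
```

View pics/w11.png

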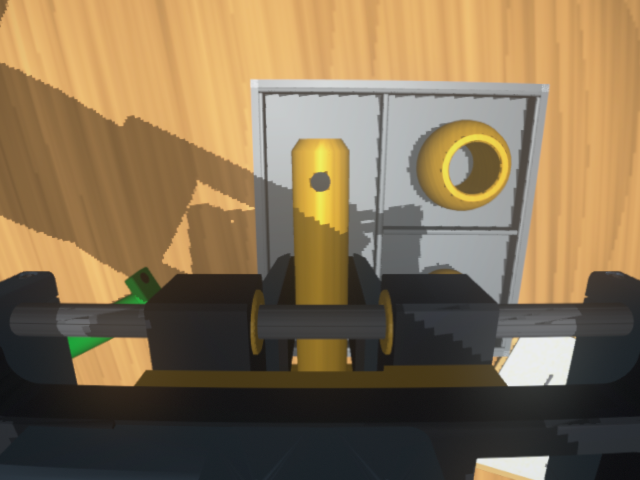

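The pin is level at (321,220), centred over the long bay (columns 264–380). I lower it.

Emit:
send_rows(targets=[[[0,0,0,0,0,-0.15,1],[0,0,0,0,0,-0.2,1],[0,0,0,0,0,-0.085,1],[0,0,0,0,0,-0.02,1],[0,0,0,0,0,-0.01,1],[0,0,0,0,0,-0.01,1],[0,0,0,0,0,0,1],[0,0,0,0,0,-0.005,1],[0,0,0,0,0,0,1],[0,0,0,0,0,0,1]]])

```text
time_s: 38.85
ee_pos: [365.0, -269.4, -23.7]
ee_rot: [180.0, 0.0, 82.0]
force: [-0.7, -0.2, -6.5]
gripper_width: 24.1
gripper_force: 44.9
```

Emit:
send_rows(targets=[[[0,0,0,0,0,-0.005,1],[0,0,0,0,0,0,1],[0,0,0,0,0,0,1]]])

```text
time_s: 39.15
ee_pos: [365.0, -269.4, -24.1]
ee_rot: [180.0, 0.0, 82.0]
force: [-1.5, 0.5, 4.7]
gripper_width: 24.4
gripper_force: 44.9
```

Emit:
send_rows(targets=[[[0,0,0,0,0,0,0.12],[0,0,0,0,0,0,0.12],[0,0,0,0,0,0,0.12],[0,0,0,0,0,0.05,0.12],[0,0,0,0,0,0.2,0.12],[0,0,0,0,0,0.2,0.12],[0,0,0,0,0,0.2,0.12],[0,0,0,0,0.22,0.1,0.12],[0,0,0,0,0.22,0.1,0.12],[0,0,0,0,0.22,0,0.12],[0,0,0,0,0.22,0,0.12],[0,0,0,0,0.22,0,0.12]]])

```text
time_s: 40.35
ee_pos: [364.6, -47.8, 146.0]
ee_rot: [179.9, -0.0, 81.9]
force: [1.4, -0.2, 0.1]
gripper_width: 40.3
gripper_force: 0.0
```

Run:
```python
from h import *
im,d=optics.grab_frame("top");cv2.imwrite("pics/t9.png",im[:,:,::-1])
c,s=np.cos(np.radians(-8)),np.sin(np.radians(-8))
for n,z in (("pin_short_mid",16.5),("bush_mid",32),("ball_large_mid",26),("ball_small_mid",21),("pin_long_mid",16.5),("ball_collared_mid",28),("hex_nut_mid",12)):
  for r in optics.place_of("top",n)[:3]:
    p=at_z("top",r["at"],z)[:2]; o=np.array([417,-269.5]) if p[1]<0 else np.array([422,283.5]); q=p-o
    print(n,round(r["conf"],2),p.round(0),"in tray",(np.array([[c,s],[-s,c]])@q).round(0))
print(env.state()["time_s"])
```

```text
pin_short_mid 0.66 [378. 299.] in tray [-46.  10.]
bush_mid 0.66 [459. 149.] in tray [  56. -128.]
bush_mid 0.64 [487. 270.] in tray [67. -4.]
bush_mid 0.61 [531.  79.] in tray [ 136. -187.]
ball_large_mid 0.57 [ 463. -232.] in tray [40. 43.]
ball_small_mid 0.82 [ 461. -324.] in tray [ 52. -48.]
pin_long_mid 0.94 [ 178. -316.] in tray [-230.  -79.]
pin_long_mid 0.81 [ 367. -262.] in tray [-51.   1.]
ball_collared_mid 0.59 [642.  -9.] in tray [186. 289.]
hex_nut_mid 0.91 [446.  62.] in tray [  55. -216.]
40.75
```

View pics/t9.png

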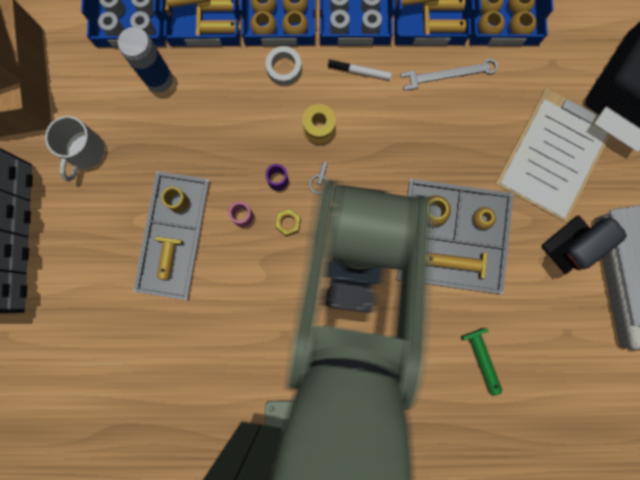

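All five parts are in their bays: bush (174,199), short pin (167,257), large ball (437,210), small ball (484,217), long pin (458,264). The collared ball (320,122), the nut (288,222) and the decoys are where they started, so I hand in.

```bash
python3 -c "
from workcell import env
print(env.job_done())"
```

```text
the job is handed in; nothing more can be done
None
```

Both kits are made up and handed in at about 41 s. In the last top view all five parts were in their bays, and the collared ball, the nut and the decoys looked unmoved. The hand-in gave no verdict. The fingers are about 30 mm shorter than the reported TCP, so the first close missed the small ball and rested lightly on top of it before I corrected for it.

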